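Hang the parts pail on the stand by its bail

TASK

Raise the folded-down wire bail of the small parts pail upright while the pail stays standing on the bench, then carry the pail by the bail to the stand and hang it on the fork with the bail wire dropped fully into the notches of both arms. Be gentle: do not press the wire hard on the fork, keep the pail upright so that its parts do not spill, do not shove it about while raising the bail, and leave the other things where they are.

Things in the scene. Friction and masses are not known exactly. Their poses are not given: they have to be found in the camera images.
- pail: Small round open steel pail with brass standoffs in it, 88 mm wide at the rim, 72 at the foot, 80 mm high, 0.35 to 0.65 kg in all, loose on the bench. Origin at the centre of its underside, z up. The bail turns about the pail's y axis at 70 mm height, on ears at y = +-50 mm; upright, its sleeve is 165 mm above the underside.
- bail (a joint): Angle of the bail on the pail in rad about the pail's y axis: 0 upright, positive folded to the pail's +x side (about 1.3 to 1.55 at the start, roughly level). The hinge is stiff enough (0.03 N m) that the bail stays where it is left; a push along the bail tips the light pail.
- bail_grip (a point): Centre of the wooden sleeve (12 mm thick, 36 long, turns freely on the wire) on the bail's straight top, 95 mm from the hinge axis; y along the sleeve, z away from the hinge. The bail is one 5 mm wire bent to a square U 100 mm wide; its top wire is bare from 22 to 41 mm each side. On the arms' flats its centre lies 2.5 mm above fork_top, settled in the notches about 9.5 mm below, midway between the arms.
- stand: Fixed stand: foot 120 mm wide, 12 mm thick, from x = -75 to +25 mm; a 22 mm post; a grey clamp head 30 x 100 x 30 mm (top 241 mm up) that holds a sliding aluminium fork. Origin on the bench under the post axis, z up; the fork points along the stand's -x, roughly to the robot. It has two level arms, 8 mm thick, at y = -35 and +35 mm; flat tops run from the clamp to 34 mm past the notches.
- fork_top (a point): Point on the stand midway between the fork arms, level with their flat tops (235 mm above the bench), 65 mm in front of the post axis; axes as the stand's. Each arm has one V notch, 13 mm wide at the top, 8 at the bottom, 12 deep, both at the same x. The fork's reach differs each time: the notches lie 10 to 70 mm from this point toward the tips (-x), where is not measured: feel or look.
- bystander_shell: White moulded camera back shell with a board and loose leads, about 98 x 79 x 45 mm, loose on the bench to the left of the pail; origin under its centre. Leave it alone.
- bystander_cup: White ribbed cup, 71 mm wide and 62 mm high, loose on the bench to the right of the pail; origin under its centre. Leave it alone.

How it is judged:
By the outcome, as a careful person would: the job done as asked, in the order asked, and still so for the second after the job is handed in, with the robot touching nothing.
It also fails if it takes over 72 s, if anything falls off the work surface, if the arm or the gripper's body presses on something with over 40 N, if the wrist force passes 120 N, or if a joint passes its speed limit or range.

ROBOT

A 6-joint arm with a two-finger parallel gripper is mounted at the origin on a cart in front of the work surface, level with it; the furniture and walls round the work are solid. World frame = base frame: x ahead of the robot, y to its left, z up, the work surface at z = 0. Lengths are in m, angles in rad, forces in N, time in s.
With the tool pointing down it reaches from about 0.35 to 0.775 m from the base axis. Payload 5.5 kg.
Tool frame: the origin (TCP) lies midway between the tips of the shut fingers; the grasp point (between the pads) lies 19 mm behind it; z points along the fingers, y is the direction in which the jaws open and shut (so a half turn about z gives the same grasp; the last joint's range is limited). The gripper opens to 85 mm and grips with 20 to 120 N. Pads are 22 mm wide; open, the fingers measure 114 mm over their backs; the gripper's body (76 mm by 85 mm) begins 54 mm behind the grasp point. The pads swing forward as they close: fully open they stand 13 mm farther back than shut.
Start: joints at [-1.295, 0.313, 0.046, 1.304, 0, 1.431], TCP at [0.232, -0.526, 0.231] pointing down, gripper open.
Joint ranges: [-2.76, 2.76], [-0.86, 1.69], [-1.03, 1.26], [-2.2, 2.34], [-1.47, 1.5], [-3.14, 3.14]. Speed limits (rad/s): [2.57, 2.57, 3.14, 3.14, 3.14, 3.14].

INTERFACE

Orientations are given as a unit quaternion [w, x, y, z].
In Python, from workcell import env gives the robot as it stands.
- The arm moves only by the shell command python3 -m creep 'ROWS' [OPENING] [FORCE]. ROWS is JSON, a list of rows, each a list of 6 numbers: the shift along the tool's x, y, z in m, then the turn, a rotation vector about the tool's x, y, z in degrees. A call has exactly 8 rows; each row is the pose to reach, as a shift and turn from the pose commanded when the call began, along the tool's axes at that moment; what a row does not reach only later rows make up. A row lasts 1/10 s, in which the tool goes at most 50 mm and 8.59 degrees, less where a joint would pass 70% of its speed; a pose out of reach is approached as far as the arm can. A call with a gripper value outside its range is refused whole. OPENING is the finger opening in m, from 0 to 0.0854, set as the call begins (- or left out, the last holds). The fingers move at their own pace and stop on an object; FORCE is the grip in N (left out, the last holds). Time passes only in rows, so rows that repeat a pose let the fingers close, or fill a call up. It gives the time, the measured TCP pose, the force and the opening at its end, in the units of the state.
- env.get_state(): the state, without advancing time (a new reading comes with each control period).
- env.read_camera(name): name is "scene" or "top"; returns (picture, depth): 420x560x3 uint8, blue, green, red; 420x560 float32, m along the optical axis (not along the pixel's ray), 0 where there is no reading.
- env.camera_params(name): a dict with "fx", "fy", "cx", "cy" (pixels), "k1" (the pictures are not rectified: a ray, as slopes to the right and down, at radius r is drawn at 1 + k1 r^2 times it, then the intrinsics apply), "position" and "orientation" of the camera in the world. Camera axes: x right, y up, looking along -z (the intrinsics and any distortion apply to the point x, -y, -z); pixel columns grow to the right and rows downward; lengths in m; the calibration is good to about 2 mm. A picture is of the moment at which its call begins. camera_params takes no time and is no camera call.
- env.hand_in(): hands the job in, once; it reports no verdict.
The state is a dict: "clock": time; "joint_pos": joint angles; "qvel": joint speeds; "tau": joint torques, N m; "tcp_pos": TCP position; "orientation": TCP orientation; "wrist_force": force on the tool from outside, world axes, zero at the start; "ft_torque": the same for the moment, N m; "finger_gap": finger opening in m.
Only numpy, scipy, OpenCV 4.12 (cv2) and the standard library are available. Lean on these libraries where they do the work, as an engineer would, in place of code of your own. Each camera call takes 0.05 s, during which the arm holds its last target. There are 200 camera calls.

## Working session

There is one attempt and no reset: what is moved stays moved. The work goes in short steps, Python scripts to look and compute and a shell command to move; the robot and the scene stay as the last step left them, time stands still between calls to the robot, and variables do not carry over. Pictures are saved under pics/ and viewed, about 8 in all and at most 12, crops included, and the job is handed in when it is done.

```bash
mkdir -p pics; ls
cat > h.py <<'E'
import numpy as np, cv2
from scipy.spatial.transform import Rotation as R
from workcell import env
def rot(q): return R.from_quat([q[1],q[2],q[3],q[0]]).as_matrix()
def cloud(name):
    im,d=env.read_camera(name); p=env.camera_params(name)
    v,u=np.mgrid[0:420,0:560]
    K=np.array([[p['fx'],0,p['cx']],[0,p['fy'],p['cy']],[0,0,1.]])
    s=cv2.undistortPoints(np.stack([u,v],-1).reshape(-1,1,2).astype(np.float64),K,np.array([p['k1'],0,0,0,0.])).reshape(420,560,2)
    P=np.stack([s[...,0]*d,-s[...,1]*d,-d],-1)@rot(p['orientation']).T+np.array(p['position'])
    P[d==0]=np.nan
    return im,d,P,s,p
def raypt(s,p,z):  # slopes -> point on plane z
    s=np.atleast_2d(s); D=np.c_[s[:,0],-s[:,1],-np.ones(len(s))]@rot(p['orientation']).T
    o=np.array(p['position']); return o+D*((z-o[2])/D[:,2:])
E
python3 - <<'E'
from h import *
print(env.get_state())
for n in('scene','top'):
    im,d,P,s,p=cloud(n); print(p); cv2.imwrite(f'pics/{n}0.png',im); np.savez(f'{n}0.npz',im=im,d=d,P=P,s=s)
E
```

```text
pics
{'clock': 0.0, 'joint_pos': array([-1.29460649e+00,  3.14041691e-01,  4.49783739e-02,  1.30354329e+00,
        2.60420883e-05,  1.43115412e+00]), 'qvel': array([ 0.00016846,  0.00180145,  0.00026323, -0.00133275, -0.00106039,
       -0.00058434]), 'tau': array([ 7.48157654e-04, -4.80631936e+01,  2.98530257e+01,  1.93238544e-02,
       -2.03965892e-04,  7.38172105e-06]), 'tcp_pos': array([ 0.23211444, -0.52553752,  0.23038509]), 'orientation': array([-9.03918580e-04,  9.78462818e-01,  2.06421157e-01, -4.87585963e-05]), 'wrist_force': array([-0.64618091,  0.23165855, -0.26467474]), 'ft_torque': array([ 0.02117488, -0.02849376, -0.00612292]), 'finger_gap': 0.08546741537271847}
{'fx': 527.4096105972897, 'fy': 527.4096105972897, 'cx': 277.71330714403155, 'cy': 212.79590674070278, 'k1': -0.13912940975218008, 'position': array([-0.59808088,  0.60412602,  0.90409161]), 'orientation': array([-0.45994055, -0.26515729,  0.41635333,  0.73810312])}
{'fx': 420.56455768637545, 'fy': 420.56455768637545, 'cx': 277.2732857720883, 'cy': 209.43554436828103, 'k1': -0.011440164613767326, 'position': array([0.41695529, 0.07204996, 1.53721149]), 'orientation': array([-0.70545654, -0.02065173,  0.01971598,  0.70817784])}
```

View pics/scene0.png

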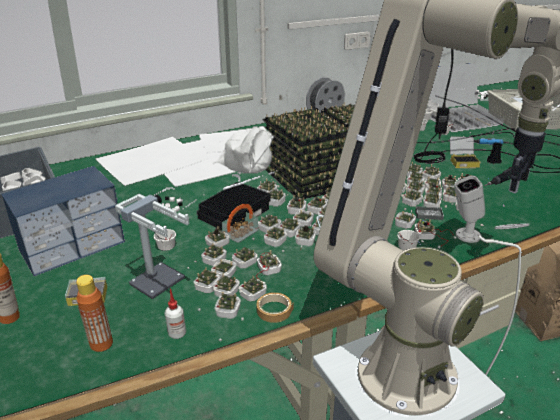

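View pics/top0.png

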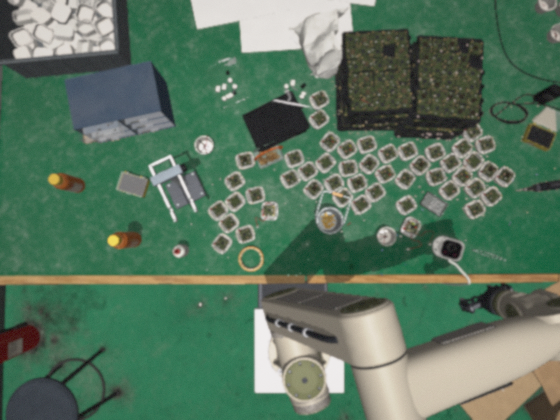

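The scene view shows the stand at (155,240). The pail is hidden behind the arm there. In the top view the stand is near (175,185), and the pail near (330,218) with its bail pointing up-image and the sleeve near (337,194). I'll zoom in next.

Run:
```python
from h import *
a=np.load('top0.npz');im=a['im']
c=[cv2.resize(im[y:y+80,x:x+100],(400,320),interpolation=3) for x,y in((290,170),(130,145))]
cv2.imwrite('pics/z1.png',np.hstack(c))
P=a['P']
for y in range(186,236,4): print(y,[ '%.0f,%.0f,%.0f'%tuple(1000*P[y,x]) for x in range(314,348,5)])
```

```text
186 ['585,-57,47', '587,-76,32', '590,-98,3', '588,-114,21', '586,-130,34', '587,-148,32', '590,-172,-3']
190 ['572,-58,40', '572,-76,37', '576,-98,-4', '574,-114,19', '575,-134,6', '573,-149,24', '571,-165,42']
194 ['558,-59,28', '560,-78,15', '561,-98,-1', '560,-115,6', '552,-122,91', '553,-140,84', '558,-166,31']
198 ['544,-59,23', '546,-79,4', '546,-97,3', '546,-116,3', '545,-132,18', '543,-148,33', '543,-166,34']
202 ['532,-61,-1', '526,-72,77', '532,-98,-2', '531,-116,1', '531,-133,6', '530,-151,12', '529,-165,34']
206 ['517,-61,-1', '512,-71,77', '517,-97,3', '516,-115,4', '517,-134,2', '515,-149,20', '515,-167,22']
210 ['502,-60,3', '503,-80,-8', '498,-89,70', '499,-109,49', '498,-125,66', '502,-152,2', '502,-170,1']
214 ['487,-60,5', '484,-71,83', '486,-95,22', '487,-115,4', '487,-132,15', '484,-141,75', '487,-170,1']
218 ['473,-61,-10', '473,-79,-4', '472,-94,24', '473,-114,6', '472,-132,8', '471,-145,48', '473,-171,-4']
222 ['458,-60,3', '458,-78,9', '457,-94,27', '457,-111,32', '458,-132,7', '457,-144,52', '456,-158,72']
226 ['444,-60,-0', '442,-70,87', '443,-96,8', '443,-111,30', '443,-132,5', '442,-142,66', '443,-170,-2']
230 ['429,-60,2', '429,-79,-8', '429,-91,53', '429,-113,14', '428,-125,59', '429,-151,-1', '429,-170,-5']
234 ['415,-59,6', '414,-78,3', '414,-96,-0', '414,-115,-7', '414,-134,-6', '414,-150,5', '414,-170,-3']
```

View pics/z1.png

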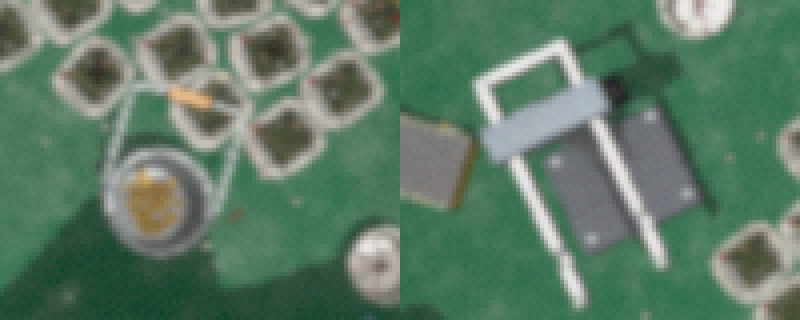

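The crop shows the bail corners near (324,192) and (350,197), the sleeve at (337.5,194.5) and the pail centre near (329.5,220). The fork arms run down-image, with a kink, probably the notch, near (171,208). Next I'll measure both.

Run:
```python
from h import *
a=np.load('top0.npz');im=a['im'];S=a['s'];P=a['P'];p=env.camera_params('top')
K=np.array([[p['fx'],0,p['cx']],[0,p['fy'],p['cy']],[0,0,1.]])
def w(pix,z):
    s=cv2.undistortPoints(np.array(pix,float).reshape(-1,1,2),K,np.array([p['k1'],0,0,0,0.])).reshape(-1,2); return raypt(s,p,z)
hsv=cv2.cvtColor(im,cv2.COLOR_BGR2HSV)
m=cv2.inRange(hsv,(8,90,150),(25,255,255)); m[:,:325]=0;m[:,350:]=0;m[:185]=0;m[203:]=0
y,x=np.nonzero(m); c=[x.mean(),y.mean()]; print('sleeve px',c,len(x),w(c,.085), 'z',np.nanmedian(P[m>0][:,2]))
q=w(np.c_[x,y],.085)[:,:2]; _,_,V=np.linalg.svd(q-q.mean(0)); print('sleeve dir',V[0])
print('bail corners',w([[324,192],[350,197]],.085),'rim',w([329.5,220],.08))
# fork
g=cv2.inRange(hsv,(0,0,165),(180,60,255)); r=np.zeros_like(g); r[180:224,155:200]=255; g&=r
n,L,st,ct=cv2.connectedComponentsWithStats(g)
for i in range(1,n):
    if st[i,4]<40: continue
    y,x=np.nonzero(L==i); q=w(np.c_[x,y],.235)[:,:2]; vx=cv2.fitLine(q.astype(np.float32),cv2.DIST_HUBER,0,.01,.01).ravel()
    t=(q-vx[2:])@vx[:2]; print(st[i],vx,'ends',vx[2:]+vx[:2]*t.min(),vx[2:]+vx[:2]*t.max(), 'z',np.nanmedian(P[L==i][:,2]))
s=np.load('scene0.npz')['im']
z=cv2.resize(s[180:240,105:205],(800,480),interpolation=3)
cv2.imwrite('pics/z2.png',z)
```

```text
sleeve px [np.float64(337.92), np.float64(194.4)] 25 [[ 0.55134329 -0.13657765  0.085     ]] z 0.08924126557021195
sleeve dir [-0.23315571 -0.97243941]
bail corners [[ 0.55987958 -0.08841042  0.085     ]
 [ 0.54214198 -0.17833637  0.085     ]] rim [[ 0.46287496 -0.10703541  0.08      ]]
[155 180  21  42 167] [0.905544   0.42425236 0.49910605 0.4102266 ] ends [0.45808258 0.39100689] [0.58642478 0.45113592] z 0.23500523389540584
[180 180  16  32 114] [0.9012812  0.43323457 0.5385189  0.3514359 ] ends [0.48830992 0.32730107] [0.58562399 0.37407873] z 0.23409447323429988
```

View pics/z2.png

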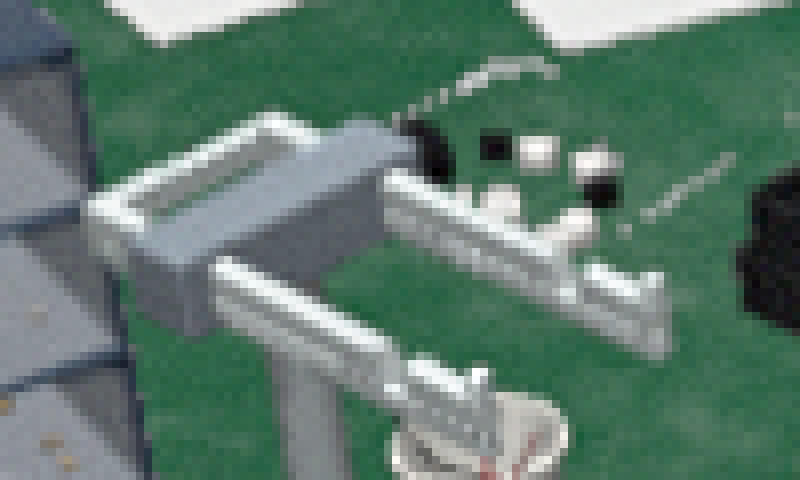

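The scene zoom shows the V notches at crop (402,352) and (577,265). There are also small raised lips at the arm tips, at (485,375) and (655,280).

Run:
```python
from h import *
p=env.camera_params('scene')
K=np.array([[p['fx'],0,p['cx']],[0,p['fy'],p['cy']],[0,0,1.]])
def w(pix,z):
    s=cv2.undistortPoints(np.array(pix,float).reshape(-1,1,2),K,np.array([p['k1'],0,0,0,0.])).reshape(-1,2); return raypt(s,p,z)
c=lambda l:(np.array(l,float)+.5)/8-.5+[105,180]
u=np.array([.9034,.4287]); v=np.array([-u[1],u[0]])
A=np.array([.49910605,.4102266]);B=np.array([.5385189,.3514359])
print('arms v',A@v,B@v,'mid',(A@v+B@v)/2)
N=['clampnear','clampfar','notchA','notchB','tipA bot','tipB']
for n,q in zip(N,w(c([[215,262],[385,172],[402,354],[577,267],[495,400],[668,300]]),.235)): print(n,q,'u,v',q[:2]@u,q[:2]@v)
s=env.get_state();Rm=rot(s['orientation']);print(Rm.round(3))
# clamp head by depth from top
a=np.load('top0.npz')
for e in([.45808258,.39100689],[.48830992,.32730107]):print('tip u top',np.array(e)@u)
```

```text
arms v 0.15663194680499995 0.08662413963 mid 0.12162804321749998
clampnear [0.58008422 0.44836354 0.235     ] u,v 0.7162615320416941 0.1563695129302637
clampfar [0.61229468 0.38511216 0.235     ] u,v 0.718244591828876 0.08541959314059629
notchA [0.49928684 0.4085523  0.235     ] u,v 0.6262021055593332 0.1550418772036945
notchB [0.52512261 0.34579759 0.235     ] u,v 0.6226391959370042 0.08727348153868122
tipA bot [0.46131664 0.39001019 0.235     ] u,v 0.5839508225567832 0.154568764334157
tipB [0.49314651 0.32618045 0.235     ] u,v 0.5853421172410672 0.08325951081731556
[[ 0.915  0.404 -0.   ]
 [ 0.404 -0.915  0.002]
 [ 0.    -0.002 -1.   ]]
tip u top 0.581456456515
tip u top 0.581453150437
```

Run:
```python
from h import *
a=np.load('top0.npz');im=a['im'];S=a['s'];p=env.camera_params('top')
hsv=cv2.cvtColor(im,cv2.COLOR_BGR2HSV)
green=cv2.inRange(hsv,(60,85,0),(95,255,255)); m=255-green; r=np.zeros_like(m); r[203:238,310:350]=255; m&=r
m=cv2.morphologyEx(m,cv2.MORPH_OPEN,cv2.getStructuringElement(2,(5,5)))
for row in m[203:238,310:350]: print(''.join('#' if v else '.' for v in row))
C,_=cv2.findContours(m,0,cv2.CHAIN_APPROX_NONE); C=max(C,key=cv2.contourArea).reshape(-1,2)
q=raypt(S[C[:,1],C[:,0]],p,.08)[:,:2]
from scipy.optimize import least_squares
f=least_squares(lambda t:np.hypot(*(q-t[:2]).T)-.0435,[.463,-.107],loss='soft_l1',f_scale=.002); c=f.x; print(c,np.abs(f.fun).mean())
print(cv2.minEnclosingCircle(q.astype(np.float32)))
s=np.array([.5513,-.1360]);print(s-c,np.hypot(*(s-c)),np.degrees(np.arctan2(*(s-c)[::-1])))
```

```text
........#####..............###########..
......#########.##.##....###############
......#################..###############
.....###################################
.....###################################
.....############################..#####
....#########################........#..
....##########################..........
....###########################.........
....############################........
....#############################.##....
....##################################..
....##################################..
....##################################..
....##################################..
....##################################..
....##################################..
....#################################...
....#################################...
.....###############################....
.....###############################....
.....##############################.....
......#############################.....
......############################......
.......##########################.......
........########################........
.........########################.......
.........#########################......
...........#######################.###..
............############################
.............##############...##########
...............##########.......########
..................##.#..........########
................................#######.
..................................###...
[ 0.46731686 -0.11859415] 0.01614512579620767
((0.46519169211387634, -0.1178622916340828), 0.07831913232803345)
[ 0.08398314 -0.01740585] 0.08576788998710341 -11.70901532225313
```

```bash
python3 - <<'E'
from h import *
P=np.load('top0.npz')['P']
for x in np.arange(.2,.6,.05):
  print('%.2f'%x,[int(1000*np.nanpercentile(P[...,2][(abs(P[...,0]-x)<.025)&(abs(P[...,1]-y)<.025)],98)) if ((abs(P[...,0]-x)<.025)&(abs(P[...,1]-y)<.025)).any() else None for y in np.arange(-.6,.0,.05)])
E
python3 -m creep '[[0.04,-0.02,-0.01,0,0,-6.4],[0.08,-0.04,-0.02,0,0,-12.8],[0.12,-0.061,-0.02,0,0,-19.2],[0.16,-0.081,-0.02,0,0,-25.6],[0.2,-0.101,-0.02,0,0,-32],[0.24,-0.121,-0.02,0,0,-38.4],[0.28,-0.142,-0.02,0,0,-45],[0.32,-0.162,-0.02,0,0,-51]]' 0.045
```

```text
0.20 [-56, None, 529, 729, 738, 744, 750, 755, 759, 781, 784, 773]
0.25 [348, 588, 690, 722, 728, 729, 726, 4, 3, 779, 785, 778]
0.30 [11, 588, 669, 7, 7, 7, 6, 7, 7, 767, 780, 765]
0.35 [6, 0, 209, 190, 8, 7, 39, 7, 7, 6, 7, 6]
0.40 [6, 8, 207, 191, 36, 44, 43, 7, 8, 47, 84, 6]
0.45 [8, 7, 5, 33, 43, 37, 43, 10, 8, 85, 77, 84]
0.50 [36, 15, 17, 17, 29, 24, 6, 38, 80, 85, 85, 83]
0.55 [25, 40, 29, 16, 27, 22, 39, 39, 80, 91, 89, 77]
clock: 0.9
tcp_pos: [0.4602, -0.2468, 0.251]
orientation: [-0.0, 0.793, 0.609, -0.0]
wrist_force: [-0.4, -0.9, -0.7]
finger_gap: 0.0447
```

Run:
```python
from h import *
for n in('scene','top'):
    im,d,P,s,p=cloud(n); np.savez(f'{n}1.npz',im=im,d=d,P=P,s=s)
    K=np.array([[p['fx'],0,p['cx']],[0,p['fy'],p['cy']],[0,0,1.]])
    q=(np.array([[.50,-.12,.08]])-p['position'])@rot(p['orientation']); pr=cv2.projectPoints(q*[1,-1,-1],np.zeros(3),np.zeros(3),K,np.array([p['k1'],0,0,0]))[0].ravel(); print(n,pr)
    x,y=pr.astype(int); c=cv2.resize(im[max(0,y-36):y+36,x-36:x+36],(400,400),interpolation=3)
    cv2.imwrite(f'pics/{n}1c.png',c)
cv2.imwrite('pics/z3.png',np.hstack([cv2.imread(f'pics/{n}1c.png') for n in('scene','top')]))
```

```text
scene [338.98218541 225.67273119]
top [333.11850257 209.29075775]
```

View pics/z3.png

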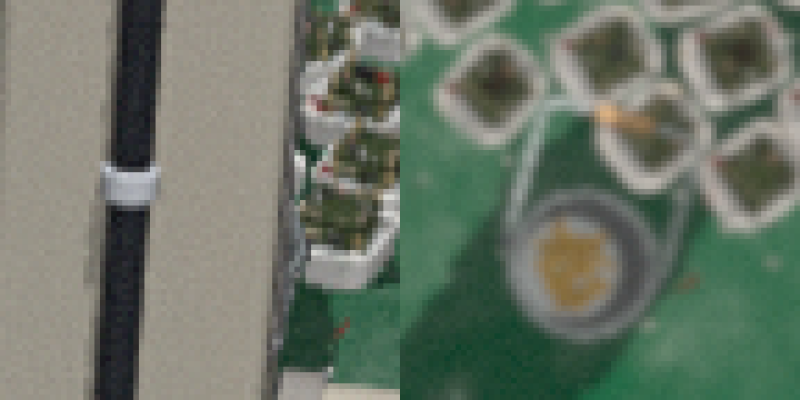

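The bail is seen clearly against the rim: rim centre near (329.8,220.3), sleeve near (337.5,194.5), bail yaw about -15°. The tool yaw already matches, so I'll move over the sleeve.

```bash
python3 -m creep '[[0.033,0.015,0,0,0,0],[0.066,0.03,0,0,0,0],[0.1,0.045,0.02,0,0,0],[0.132,0.059,0.05,0,0,0],[0.132,0.059,0.08,0,0,0],[0.132,0.059,0.11,0,0,0],[0.132,0.059,0.13,0,0,0],[0.132,0.059,0.13,0,0,0]]' 0.045
python3 - <<'E'
from h import *
im,d,P,s,p=cloud('top'); cv2.imwrite('pics/z4.png',np.hstack([cv2.resize(im[175:240,305:370],(400,400),interpolation=3), cv2.resize(env.read_camera('scene')[0][150:290,280:420],(400,400),interpolation=3)]))
E
```

```text
clock: 1.8
tcp_pos: [0.5483, -0.1362, 0.1177]
orientation: [-0.003, 0.795, 0.607, -0.002]
wrist_force: [-1.3, 0.4, 0.1]
finger_gap: 0.0445
```

View pics/z4.png

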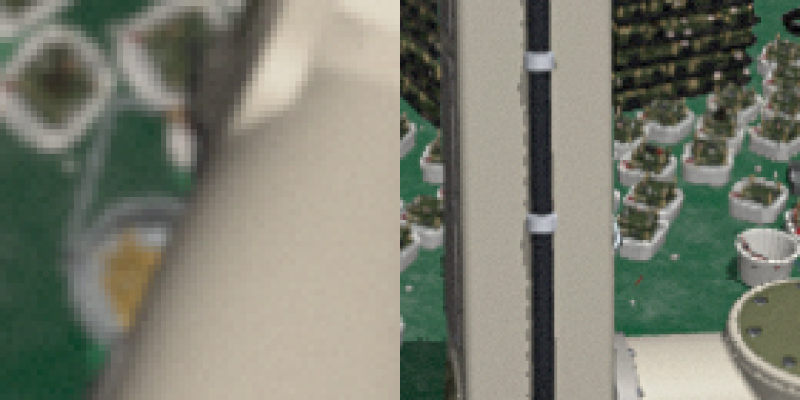

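The arm hides most of both views. The sleeve's left end at (333,193.7) agrees with my estimate, so I'll go down by feel.

```bash
python3 -m creep '[[0,0.002,0.01,0,0,0],[0,0.002,0.02,0,0,0],[0,0.002,0.03,0,0,0],[0,0.002,0.038,0,0,0],[0,0.002,0.045,0,0,0],[0,0.002,0.048,0,0,0],[0,0.002,0.048,0,0,0],[0,0.002,0.048,0,0,0]]' 0.045
python3 -m creep '[[0,0,0,0,0,0],[0,0,0,0,0,0],[0,0,0,0,0,0],[0,0,0,0,0,0],[0,0,0,0,0,0],[0,0,0,0,0,0],[0,0,0,0,0,0],[0,0,0,0,0,0]]' 0.022 20
```

```text
clock: 2.7
tcp_pos: [0.5531, -0.1372, 0.0734]
orientation: [0.0, 0.794, 0.608, 0.0]
wrist_force: [0.2, -0.2, -0.3]
finger_gap: 0.0451
clock: 3.5
tcp_pos: [0.553, -0.1372, 0.0733]
orientation: [0.0, 0.794, 0.608, -0.0]
wrist_force: [0.7, -0.3, 0.6]
finger_gap: 0.0219
```

```bash
python3 -m creep '[[0,0,0.002,0,0,0],[0,0,0.002,0,0,0],[0,0,0.002,0,0,0],[0,0,0.002,0,0,0],[0,0,0.002,0,0,0],[0,0,0.002,0,0,0],[0,0,0.002,0,0,0],[0,0,0.002,0,0,0]]' 0.006 20
```

```text
clock: 4.3
tcp_pos: [0.5533, -0.1372, 0.0715]
orientation: [0.0, 0.794, 0.608, 0.0]
wrist_force: [3.0, 0.5, -0.1]
finger_gap: 0.0112
```

The sleeve is gripped, at a gap of 11 mm. Next I'll raise the bail along its arc with the tool vertical, checking forces as I go.

```bash
python3 -m creep '[[0,0.001,0,0,0,0],[0,0.001,-0.003,0,0,0],[0,0.001,-0.006,0,0,0],[0,0,-0.009,0,0,0],[0,-0.001,-0.012,0,0,0],[0,-0.002,-0.015,0,0,0],[0,-0.004,-0.0185,0,0,0],[0,-0.004,-0.0185,0,0,0]]' 0.006 20
```

```text
clock: 5.1
tcp_pos: [0.5492, -0.1361, 0.0905]
orientation: [0.0, 0.794, 0.608, 0.0]
wrist_force: [-0.3, 2.1, -0.5]
finger_gap: 0.0109
```

```bash
python3 -m creep '[[0,-0.002,-0.004,0,0,0],[0,-0.004,-0.008,0,0,0],[0,-0.007,-0.0125,0,0,0],[0,-0.010,-0.017,0,0,0],[0,-0.0135,-0.021,0,0,0],[0,-0.017,-0.025,0,0,0],[0,-0.0205,-0.0285,0,0,0],[0,-0.0235,-0.032,0,0,0]]' 0.006 20
```

```text
clock: 5.9
tcp_pos: [0.5263, -0.13, 0.1223]
orientation: [0.0, 0.794, 0.608, 0.0]
wrist_force: [3.7, -0.1, 1.8]
finger_gap: 0.0112
```

```bash
python3 -m creep '[[0,0.001,-0.001,0,0,0],[0,-0.003,-0.005,0,0,0],[0,-0.007,-0.008,0,0,0],[0,-0.011,-0.011,0,0,0],[0,-0.0155,-0.0137,0,0,0],[0,-0.02,-0.016,0,0,0],[0,-0.024,-0.018,0,0,0],[0,-0.024,-0.018,0,0,0]]' 0.006 20
```

```text
clock: 6.7
tcp_pos: [0.5031, -0.1237, 0.1405]
orientation: [0.0, 0.794, 0.608, 0.0]
wrist_force: [4.5, -1.3, 4.7]
finger_gap: 0.0112
```

```bash
python3 -m creep '[[0,0.0005,-0.001,0,0,0],[0,0.001,-0.002,0,0,0],[0,0.001,-0.002,0,0,0],[0,0.001,-0.002,0,0,0],[0,0.001,-0.002,0,0,0],[0,0.001,-0.002,0,0,0],[0,0.001,-0.002,0,0,0],[0,0.001,-0.002,0,0,0]]' 0.006 20
```

```text
clock: 7.5
tcp_pos: [0.5057, -0.1241, 0.1428]
orientation: [0.001, 0.794, 0.608, 0.001]
wrist_force: [4.5, 0.3, 7.7]
finger_gap: 0.0111
```

Run:
```python
from h import *
for i in range(3):
    s=env.get_state(); print(s['tcp_pos'],s['wrist_force'],s['ft_torque'],s['clock'])
    im,d=env.read_camera('top')
cv2.imwrite('pics/z5.png',np.hstack([cv2.resize(im[180:245,300:365],(400,400),interpolation=3), cv2.resize(env.read_camera('scene')[0][150:290,290:430],(400,400),interpolation=3)]))
```

```text
[ 0.50568044 -0.12408337  0.14276985] [4.52977923 0.29079403 7.66386424] [ 0.0807293  -1.03497653 -0.10910971] 7.5
[ 0.50569314 -0.12412736  0.1427791 ] [4.97274434 0.91301274 8.11404397] [ 0.1199215  -0.96541717 -0.0801961 ] 7.55
[ 0.50570814 -0.12411453  0.14279203] [4.0961763  0.11820403 7.5646553 ] [ 0.1333982  -1.03676021 -0.07372108] 7.6
```

View pics/z5.png

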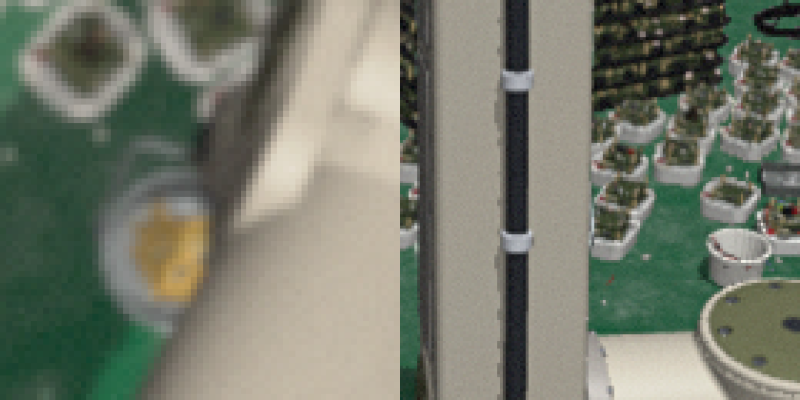

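The pail still stands where it was (rim centre near 329.4,220.6) and the bail wire shows at crop (150,145). Going by geometry I'm pulling outward. I'll back off downward and check the sign.

```bash
python3 -m creep '[[0,0,0.001,0,0,0],[0,-0.001,0.002,0,0,0],[0,-0.001,0.003,0,0,0],[0,-0.001,0.003,0,0,0],[0,-0.001,0.003,0,0,0],[0,-0.001,0.003,0,0,0],[0,-0.001,0.003,0,0,0],[0,-0.001,0.003,0,0,0]]' 0.006 20
```

```text
clock: 8.5
tcp_pos: [0.5073, -0.1248, 0.1416]
orientation: [0.004, 0.794, 0.608, 0.003]
wrist_force: [7.6, 0.9, 12.8]
finger_gap: 0.0114
```

The backing-off test raised the force, and the force lies along the bail, so I was pressing the bail toward its hinge. I'll move radially outward.

```bash
python3 -m creep '[[0,0.001,-0.001,0,0,0],[0,0.002,-0.002,0,0,0],[0,0.002,-0.004,0,0,0],[0,0.003,-0.005,0,0,0],[0,0.003,-0.005,0,0,0],[0,0.003,-0.005,0,0,0],[0,0.003,-0.005,0,0,0],[0,0.003,-0.005,0,0,0]]' 0.006 20
```

```text
clock: 9.3
tcp_pos: [0.5055, -0.1242, 0.1432]
orientation: [-0.001, 0.794, 0.608, -0.0]
wrist_force: [1.0, 0.3, 0.4]
finger_gap: 0.0112
```

```bash
python3 -m creep '[[0,-0.003,-0.0017,0,0,0],[0,-0.006,-0.003,0,0,0],[0,-0.009,-0.0042,0,0,0],[0,-0.0135,-0.0058,0,0,0],[0,-0.018,-0.0072,0,0,0],[0,-0.022,-0.0082,0,0,0],[0,-0.026,-0.0092,0,0,0],[0,-0.026,-0.0092,0,0,0]]' 0.006 20
```

```text
clock: 10.1
tcp_pos: [0.4801, -0.1174, 0.1528]
orientation: [-0.0, 0.794, 0.608, -0.0]
wrist_force: [0.1, 1.1, -5.1]
finger_gap: 0.011
```

```bash
python3 -m creep '[[0,0,0.001,0,0,0],[0,-0.003,0.0007,0,0,0],[0,-0.007,0.0003,0,0,0],[0,-0.011,0,0,0,0],[0,-0.014,-0.0002,0,0,0],[0,-0.017,-0.0003,0,0,0],[0,-0.02,-0.0003,0,0,0],[0,-0.02,-0.0003,0,0,0]]' 0.006 20
```

```text
clock: 10.9
tcp_pos: [0.4617, -0.1124, 0.154]
orientation: [0.0, 0.794, 0.608, 0.0]
wrist_force: [0.3, 1.0, 6.4]
finger_gap: 0.0109
```

```bash
python3 -m creep '[[0,0,-0.0005,0,0,0],[0,0,-0.001,0,0,0],[0,0,-0.001,0,0,0],[0,0,-0.001,0,0,0],[0,0,-0.001,0,0,0],[0,0,-0.001,0,0,0],[0,0,-0.001,0,0,0],[0,0,-0.001,0,0,0]]' 0.006 60
python3 - <<'E'
from h import *
im,d=env.read_camera('top')
cv2.imwrite('pics/z6.png',np.hstack([cv2.resize(im[180:245,300:365],(400,400),interpolation=3), cv2.resize(env.read_camera('scene')[0][130:310,270:450],(400,400),interpolation=3)]))
E
```

```text
clock: 11.7
tcp_pos: [0.4618, -0.1124, 0.1543]
orientation: [0.0, 0.794, 0.608, -0.0]
wrist_force: [0.9, 1.8, 2.7]
finger_gap: 0.0095
```

View pics/z6.png

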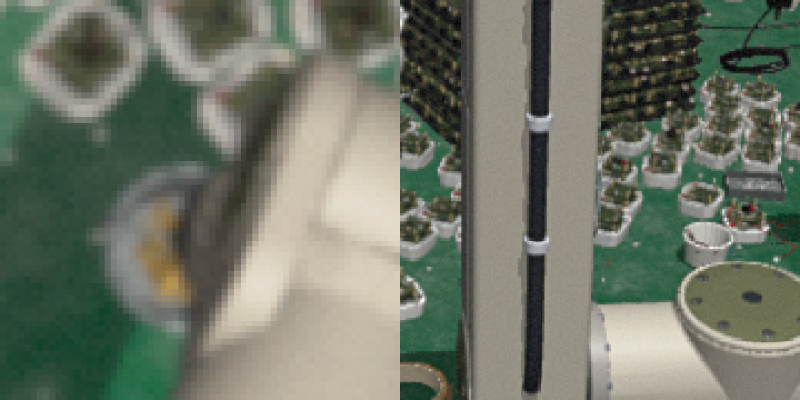

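The pail is still in place and the bail is close to upright. I'll lift.

```bash
python3 -m creep '[[0,0,-0.002,0,0,0],[0,0,-0.006,0,0,0],[0,0,-0.015,0,0,0],[0,0,-0.03,0,0,0],[0,0,-0.048,0,0,0],[0,0,-0.064,0,0,0],[0,0,-0.075,0,0,0],[0,0,-0.08,0,0,0]]' 0.006 60
python3 -m creep '[[0,0,-0.005,0,0,0],[0,0,-0.014,0,0,0],[0,0,-0.022,0,0,0],[0,0,-0.028,0,0,0],[0,0,-0.03,0,0,0],[0,0,-0.03,0,0,0],[0,0,-0.03,0,0,0],[0,0,-0.03,0,0,0]]' 0.006 60
```

```text
clock: 12.6
tcp_pos: [0.4622, -0.1126, 0.2355]
orientation: [0.001, 0.794, 0.608, 0.0]
wrist_force: [0.3, -0.1, -5.9]
finger_gap: 0.0094
clock: 13.4
tcp_pos: [0.4616, -0.1124, 0.2639]
orientation: [-0.0, 0.794, 0.608, -0.0]
wrist_force: [-0.2, -0.5, -6.5]
finger_gap: 0.0094
```

```bash
python3 -m creep '[[0.005,-0.002,0,0,0,-0.5],[0.019,-0.007,0,0,0,-2],[0.043,-0.017,0,0,0,-4],[0.075,-0.029,0,0,0,-7],[0.11,-0.043,0,0,0,-10.5],[0.145,-0.056,0,0,0,-14],[0.178,-0.069,0,0,0,-17],[0.208,-0.081,0,0,0,-20]]' 0.006 60
python3 - <<'E'
from h import *
s=env.get_state();Rm=rot(s['orientation']);d=np.array([.413,.330,.262])-s['tcp_pos'];print(s['tcp_pos'],Rm.T@d,np.degrees(np.arctan2(Rm[1,1],Rm[0,1])),s['wrist_force'])
E
```

```text
clock: 14.2
tcp_pos: [0.4367, 0.1122, 0.2643]
orientation: [-0.0, 0.675, 0.738, 0.0]
wrist_force: [0.4, 0.2, -6.3]
finger_gap: 0.0094
[0.43674697 0.11217996 0.26434272] [ 0.21906532 -0.0043636   0.00251366] 5.080611152034981 [ 0.35634563  0.23905034 -6.31200315]
```

```bash
python3 -m creep '[[0.033,-0.001,0,0,0,-3],[0.068,-0.001,0,0,0,-6.5],[0.104,-0.002,0,0,0,-10],[0.14,-0.003,0,0,0,-13.5],[0.172,-0.003,0,0,0,-16.5],[0.197,-0.004,0,0,0,-19],[0.213,-0.004,0,0,0,-20],[0.219,-0.004,0,0,0,-20.3]]' 0.006 60
python3 -m creep '[[0,0,0,0,0,0],[0,0,0,0,0,0],[0,0,0,0,0,0],[0,0,0,0,0,0],[0,0,0,0,0,0],[0,0,0,0,0,0],[0,0,0,0,0,0],[0,0,0,0,0,0]]' 0.006 60
python3 - <<'E'
from h import *
im,d,P,s,p=cloud('top');np.savez('top2.npz',im=im,d=d,P=P,s=s)
i2,d2,P2,s2,p2=cloud('scene');np.savez('scene2.npz',im=i2,d=d2,P=P2,s=s2)
cv2.imwrite('pics/z7.png',np.hstack([cv2.resize(im[140:260,130:250],(400,400),interpolation=3), cv2.resize(i2[170:290,100:220],(400,400),interpolation=3)]))
E
```

```text
clock: 15.0
tcp_pos: [0.4146, 0.3292, 0.264]
orientation: [-0.0, 0.535, 0.845, -0.0]
wrist_force: [-0.4, 0.9, -5.5]
finger_gap: 0.0095
clock: 15.8
tcp_pos: [0.4157, 0.3273, 0.2643]
orientation: [0.0, 0.536, 0.844, 0.0]
wrist_force: [-0.0, 0.3, -6.1]
finger_gap: 0.0098
```

View pics/z7.png

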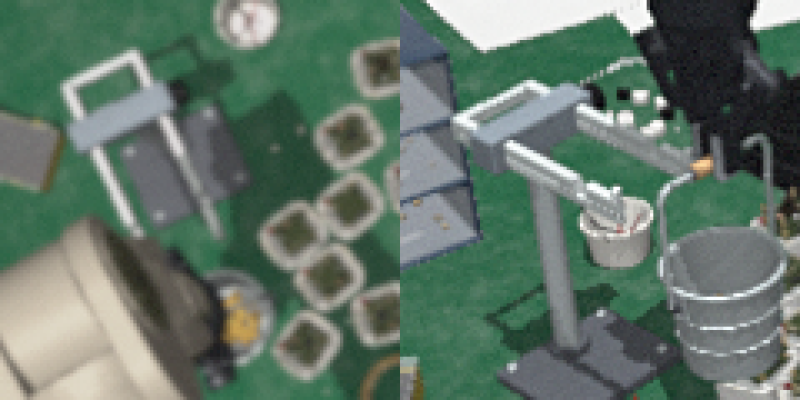

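The picture shows the bail upright, the pail hanging level and the sleeve at crop (305,167) in the fingers. The fork tips are up and left of the bail, clear of it. I'll check the wire's position and yaw relative to the fork.

Run:
```python
from h import *
a=np.load('scene2.npz');im=a['im'];P=a['P'];p=env.camera_params('scene')
K=np.array([[p['fx'],0,p['cx']],[0,p['fy'],p['cy']],[0,0,1.]])
def w(pix,z):
    s=cv2.undistortPoints(np.array(pix,float).reshape(-1,1,2),K,np.array([p['k1'],0,0,0,0.])).reshape(-1,2); return raypt(s,p,z)
u=np.array([.9034,.4287]); v=np.array([-u[1],u[0]])
hsv=cv2.cvtColor(im,cv2.COLOR_BGR2HSV)
m=cv2.inRange(hsv,(8,90,120),(25,255,255)); m[:,:180]=0;m[:,205:]=0;m[:210]=0;m[230:]=0
y,x=np.nonzero(m);c=[x.mean(),y.mean()];print(c,len(x),'depth pt',np.nanmedian(P[m>0],0))
for z in(.268,.272,.276,.28):
    q=w(c,z)[0];print(z,q,'u,v',q[:2]@u,q[:2]@v)
t=env.get_state()['tcp_pos'];print('tcp uv',t[:2]@u,t[:2]@v)
for z in (.275,):
    q=w((np.array([[266,190],[370,140]])+.5)/3.333-.5+[100,170],z)[:,:2];print('corners',q,q@u,q@v)
z=cv2.resize(im[190:250,140:240],(800,480),interpolation=3);cv2.imwrite('pics/z8.png',z)
# pail rim: dark grey centre via depth
```

```text
[np.float64(190.66666666666666), np.float64(219.5)] 24 depth pt [0.40682011 0.34234478 0.28056992]
0.268 [0.42609146 0.33775166 0.268     ] u,v 0.5297251639499747 0.12245944298100347
0.272 [0.41965105 0.33942673 0.272     ] u,v 0.5246250016550629 0.12673370327463243
0.276 [0.41321065 0.3411018  0.276     ] u,v 0.5195248393601511 0.13100796356826142
0.28 [0.40677024 0.34277687 0.28      ] u,v 0.5144246770652394 0.13528222386189034
tcp uv 0.5158940878140155 0.11758900590118773
corners [[0.39663612 0.37292987]
 [0.42749161 0.2874995 ]] [0.5181961  0.50944695] [0.16686694 0.07646139]
```

View pics/z8.png

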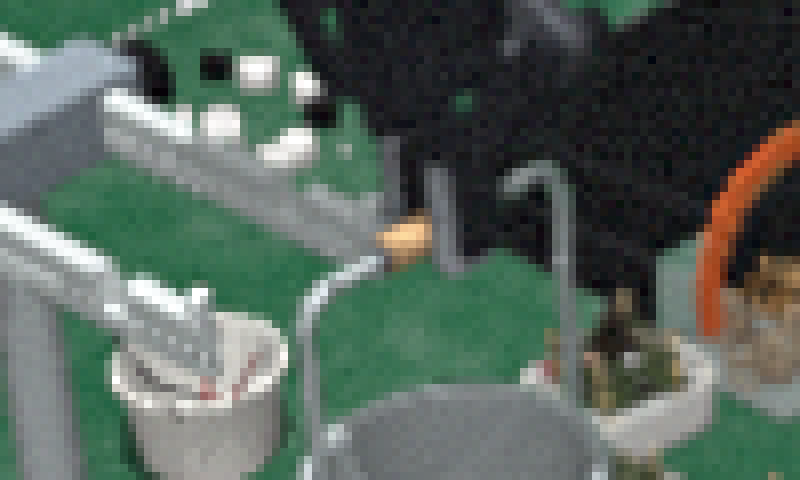

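Run:
```python
from h import *
p=env.camera_params('scene')
K=np.array([[p['fx'],0,p['cx']],[0,p['fy'],p['cy']],[0,0,1.]])
u=np.array([.9034,.4287,0]); v=np.array([-u[1],u[0],0])
def pl(c,U):
    pix=(np.array(c,float)+.5)/8-.5+[140,190]
    s=cv2.undistortPoints(pix.reshape(-1,1,2),K,np.array([p['k1'],0,0,0,0.])).reshape(-1,2)
    D=np.c_[s[:,0],-s[:,1],-np.ones(len(s))]@rot(p['orientation']).T; o=np.array(p['position'])
    q=o+D*((U-o@u)/(D@u))[:,None]; return np.c_[q@v,q[:,2]]
for U in(.512,.516,.520): print(U,pl([[308,380],[570,350],[380,245],[432,235],[350,278],[515,185]],U).round(4).tolist())
U=.584;print('lip near/far top',pl([[200,292]],U-.001),pl([[200,292]],U).round(4))
```

```text
0.512 [[0.1794, 0.256], [0.0797, 0.215], [0.148, 0.2853], [0.1286, 0.2792], [0.1601, 0.2803], [0.0954, 0.2802]]
0.516 [[0.1762, 0.2528], [0.076, 0.2116], [0.1447, 0.2821], [0.1252, 0.276], [0.1569, 0.2771], [0.0919, 0.277]]
0.52 [[0.1731, 0.2495], [0.0724, 0.2081], [0.1414, 0.279], [0.1218, 0.2729], [0.1536, 0.274], [0.0883, 0.2739]]
lip near/far top [[0.15928159 0.24752918]] [[0.1585 0.2468]]
```

The bail's legs are at v=0.176 and 0.076, so the wire centre is at v=0.126. The fork's centre is at v=0.121, which calls for a -5 mm sideways shift. Yaw agrees. I'll move in above the notches.

```bash
python3 -m creep '[[-0.003,0.002,0,0,0,0],[-0.005,0.008,0,0,0,0],[-0.005,0.018,0,0,0,0],[-0.005,0.031,0,0,0,0],[-0.005,0.045,0,0,0,0],[-0.005,0.057,0,0,0,0],[-0.005,0.065,0,0,0,0],[-0.005,0.069,0,0,0,0]]' 0.006 60
python3 -m creep '[[0,0.004,0,0,0,0],[0,0.01,0,0,0,0],[0,0.018,0,0,0,0],[0,0.026,0,0,0,0],[0,0.033,0,0,0,0],[0,0.038,0,0,0,0],[0,0.04,0,0,0,0],[0,0.04,0,0,0,0]]' 0.006 60
python3 -m creep '[[0,0,0.003,0,0,0],[0,0,0.007,0,0,0],[0,0,0.012,0,0,0],[0,0,0.017,0,0,0],[0,0,0.020,0,0,0],[0,0,0.022,0,0,0],[0,0,0.022,0,0,0],[0,0,0.022,0,0,0]]' 0.006 60
python3 - <<'E'
from h import *
u=np.array([.9034,.4287]); v=np.array([-u[1],u[0]]);t=env.get_state()['tcp_pos'];print('tcp uv',t[:2]@u,t[:2]@v)
i2,d2=env.read_camera('scene')
cv2.imwrite('pics/z9.png',cv2.resize(i2[180:255,100:200],(800,600),interpolation=3))
E
```

```text
clock: 16.7
tcp_pos: [0.4815, 0.3526, 0.2638]
orientation: [0.0, 0.537, 0.844, 0.0]
wrist_force: [0.5, 0.0, -6.2]
finger_gap: 0.0094
clock: 17.5
tcp_pos: [0.5171, 0.3694, 0.2642]
orientation: [0.0, 0.536, 0.844, 0.0]
wrist_force: [1.3, 0.1, -5.9]
finger_gap: 0.0093
clock: 18.3
tcp_pos: [0.517, 0.3694, 0.2426]
orientation: [0.0, 0.536, 0.844, 0.001]
wrist_force: [0.7, 0.5, -5.1]
finger_gap: 0.0091
tcp uv 0.6253837460110053 0.11207518951256355
```

View pics/z9.png

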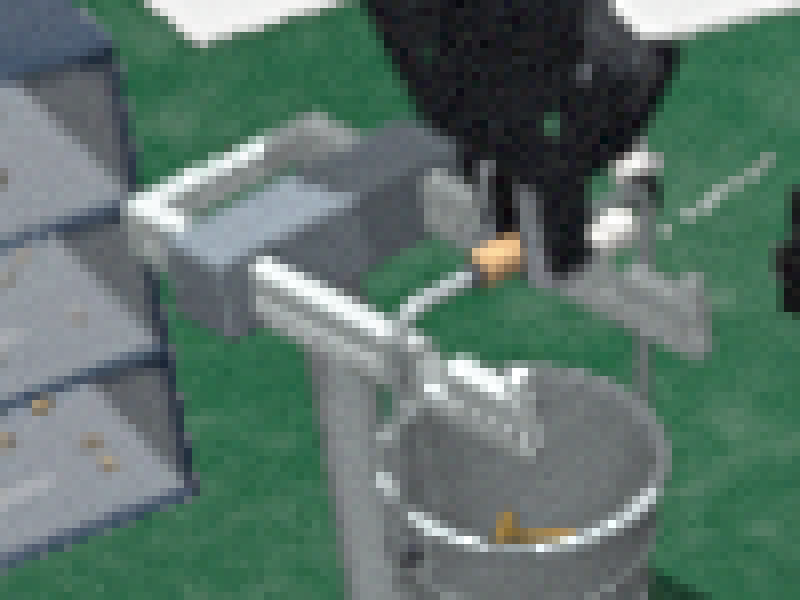

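The pail straddles the fork correctly. The near leg crosses the arm at crop x≈405, and the notch is near (440,365). I'll compute the wire's u from the leg.

Run:
```python
from h import *
p=env.camera_params('scene')
K=np.array([[p['fx'],0,p['cx']],[0,p['fy'],p['cy']],[0,0,1.]])
u=np.array([.9034,.4287,0]); v=np.array([-u[1],u[0],0])
def pl(c,n,U):
    pix=(np.array(c,float)+.5)/8-.5+[100,180]
    s=cv2.undistortPoints(pix.reshape(-1,1,2),K,np.array([p['k1'],0,0,0,0.])).reshape(-1,2)
    D=np.c_[s[:,0],-s[:,1],-np.ones(len(s))]@rot(p['orientation']).T; o=np.array(p['position'])
    q=o+D*((U-o@n)/(D@n))[:,None]; return np.c_[q@u,q@v,q[:,2]].round(4)
print('near leg u at v .1712',pl([[402,330],[404,350],[404,385]],v,.1712))
print('far leg at v=.0712',pl([[642,345],[642,370]],v,.0712))
print('wire,sleeve z at U=.625',pl([[440,292],[497,255]],u,.625))
print('notch near (v=.156, outer face .160) z=.235',pl([[438,362],[440,372]],v,.16))
```

```text
near leg u at v .1712 [[0.6217 0.1712 0.2531]
 [0.6223 0.1712 0.2459]
 [0.6251 0.1712 0.2324]]
far leg at v=.0712 [[0.6352 0.0712 0.1937]
 [0.6367 0.0712 0.1836]]
wire,sleeve z at U=.625 [[0.625  0.1533 0.2565]
 [0.625  0.1305 0.2587]]
notch near (v=.156, outer face .160) z=.235 [[0.6219 0.16   0.2363]
 [0.6216 0.16   0.2328]]
```

The wire and notch agree within about 2 mm in u. The pail was still swinging a little. I'll lower slowly, which also gives it time to settle.

```bash
python3 -m creep '[[0,0.001,0,0,0,0],[0,0.001,0.001,0,0,0],[0,0.001,0.003,0,0,0],[0,0.001,0.006,0,0,0],[0,0.001,0.009,0,0,0],[0,0.001,0.012,0,0,0],[0,0.001,0.014,0,0,0],[0,0.001,0.014,0,0,0]]' 0.006 60
python3 -m creep '[[0,0,0.001,0,0,0],[0,0,0.002,0,0,0],[0,0,0.003,0,0,0],[0,0,0.004,0,0,0],[0,0,0.005,0,0,0],[0,0,0.006,0,0,0],[0,0,0.006,0,0,0],[0,0,0.006,0,0,0]]' 0.006 60
```

```text
clock: 19.15
tcp_pos: [0.5175, 0.3696, 0.2279]
orientation: [0.0, 0.536, 0.844, -0.0]
wrist_force: [0.9, 0.7, -6.1]
finger_gap: 0.0096
clock: 19.95
tcp_pos: [0.5172, 0.3696, 0.2224]
orientation: [-0.0, 0.536, 0.844, -0.0]
wrist_force: [-1.3, -0.2, -4.5]
finger_gap: 0.0093
```

```bash
python3 -m creep '[[0,0,0.0005,0,0,0],[0,0,0.001,0,0,0],[0,0,0.0015,0,0,0],[0,0,0.002,0,0,0],[0,0,0.0025,0,0,0],[0,0,0.003,0,0,0],[0,0,0.003,0,0,0],[0,0,0.003,0,0,0]]' 0.006 60
```

```text
clock: 20.75
tcp_pos: [0.517, 0.3695, 0.2194]
orientation: [-0.0, 0.536, 0.844, -0.0]
wrist_force: [-4.9, -2.2, -1.9]
finger_gap: 0.0096
```

The wire is in the notches and bears on the +u flank. I'll shift 2 mm toward the tips and keep lowering.

```bash
python3 -m creep '[[0,-0.001,0,0,0,0],[0,-0.002,0,0,0,0],[0,-0.002,0,0,0,0],[0,-0.002,0.001,0,0,0],[0,-0.002,0.002,0,0,0],[0,-0.002,0.002,0,0,0],[0,-0.002,0.002,0,0,0],[0,-0.002,0.002,0,0,0]]' 0.006 60
```

```text
clock: 21.55
tcp_pos: [0.5157, 0.3687, 0.2172]
orientation: [0.0, 0.536, 0.844, 0.0]
wrist_force: [0.6, -0.3, -6.5]
finger_gap: 0.0096
```

```bash
python3 -m creep '[[0,0,0.0005,0,0,0],[0,0,0.001,0,0,0],[0,0,0.0015,0,0,0],[0,0,0.002,0,0,0],[0,0,0.0025,0,0,0],[0,0,0.003,0,0,0],[0,0,0.003,0,0,0],[0,0,0.003,0,0,0]]' 0.006 60
```

```text
clock: 22.35
tcp_pos: [0.5156, 0.3688, 0.2149]
orientation: [0.0, 0.536, 0.844, 0.0]
wrist_force: [-1.4, -0.4, -0.7]
finger_gap: 0.0092
```

The weight is on the fork. I'll open the fingers just enough to free the sleeve, then check the force.

```bash
python3 -m creep '[[0,0,0,0,0,0],[0,0,0,0,0,0],[0,0,0,0,0,0],[0,0,0,0,0,0],[0,0,0,0,0,0],[0,0,0,0,0,0],[0,0,0,0,0,0],[0,0,0,0,0,0]]' 0.03 20
python3 - <<'E'
from h import *
p=env.camera_params('scene')
im,d,P,s,p=cloud('scene')
hsv=cv2.cvtColor(im,cv2.COLOR_BGR2HSV)
m=cv2.inRange(hsv,(8,90,120),(25,255,255)); m[:,:150]=0;m[:,180:]=0;m[:200]=0;m[230:]=0
y,x=np.nonzero(m);print(x.mean(),y.mean(),len(x),np.nanmedian(P[m>0],0))
cv2.imwrite('pics/a.png',im)
E
```

```text
clock: 23.15
tcp_pos: [0.5156, 0.3688, 0.2143]
orientation: [0.0, 0.536, 0.844, -0.0]
wrist_force: [0.6, -0.1, 0.1]
finger_gap: 0.0299
164.79310344827587 220.75862068965517 29 [0.50801632 0.38164307 0.23200129]
```

```bash
python3 -m creep '[[0,0,-0.003,0,0,0],[0,0,-0.008,0,0,0],[0,0,-0.015,0,0,0],[0,0,-0.025,0,0,0],[0,0,-0.04,0,0,0],[0,0,-0.06,0,0,0],[0,0,-0.08,0,0,0],[0,0,-0.1,0,0,0]]' 0.03 20
python3 -m creep '[[0,0,-0.01,0,0,0],[0,0,-0.02,0,0,0],[0,0,-0.02,0,0,0],[0,0,-0.02,0,0,0],[0,0,-0.02,0,0,0],[0,0,-0.02,0,0,0],[0,0,-0.02,0,0,0],[0,0,-0.02,0,0,0]]'
python3 - <<'E'
from h import *
im,d,P,s,p=cloud('scene')
cv2.imwrite('pics/z10.png',cv2.resize(im[185:260,110:210],(800,600),interpolation=3))
K=np.array([[p['fx'],0,p['cx']],[0,p['fy'],p['cy']],[0,0,1.]])
hsv=cv2.cvtColor(im,cv2.COLOR_BGR2HSV)
m=cv2.inRange(hsv,(8,90,120),(25,255,255)); m[:,:150]=0;m[:,185:]=0;m[:205]=0;m[235:]=0
y,x=np.nonzero(m);c=np.array([[[x.mean(),y.mean()]]]);print(c,len(x),np.nanmedian(P[m>0],0))
u=np.array([.9034,.4287,0]); v=np.array([-u[1],u[0],0])
s=cv2.undistortPoints(c,K,np.array([p['k1'],0,0,0,0.])).reshape(-1,2);D=(np.c_[s,-np.ones(1)]*[1,-1,1])@rot(p['orientation']).T;o=np.array(p['position'])
q=o+D[0]*((.6225-o@u)/(D[0]@u));print('sleeve',q,q@v)
E
```

```text
clock: 24.0
tcp_pos: [0.5156, 0.3687, 0.3161]
orientation: [0.0, 0.536, 0.844, 0.0]
wrist_force: [0.8, -0.1, -0.3]
finger_gap: 0.0304
clock: 24.8
tcp_pos: [0.5155, 0.3687, 0.3339]
orientation: [-0.0, 0.536, 0.844, -0.0]
wrist_force: [-1.2, -0.5, 0.1]
finger_gap: 0.0297
[[[166.875      220.02083333]]] 48 [0.50922464 0.37581167 0.23200477]
sleeve [0.51079161 0.37567263 0.23037602] 0.12040629187471089
```

View pics/z10.png

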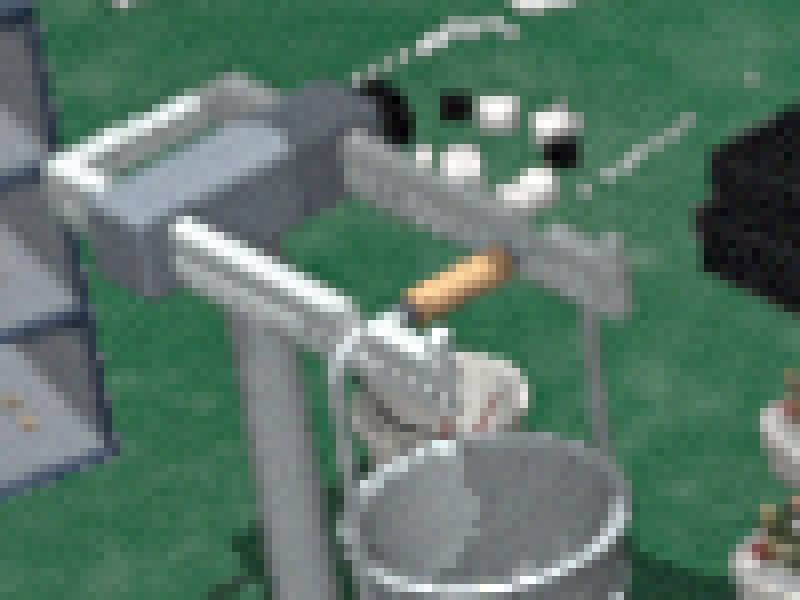

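Run:
```python
from h import *
im,d,P,s,p=cloud('scene')
K=np.array([[p['fx'],0,p['cx']],[0,p['fy'],p['cy']],[0,0,1.]]);u=np.array([.9034,.4287,0]); v=np.array([-u[1],u[0],0]);o=np.array(p['position'])
hsv=cv2.cvtColor(im,cv2.COLOR_BGR2HSV)
m=cv2.inRange(hsv,(8,90,90),(25,255,255)); m[:,:150]=0;m[:,185:]=0;m[:205]=0;m[235:]=0
y,x=np.nonzero(m);D=np.c_[s[y,x]*[1,-1],-np.ones(len(x))]@rot(p['orientation']).T
q=o+D*((.6235-o@u)/(D@u))[:,None]; vv=q@v;print(len(x),vv.min(),vv.max(),'slope,z0',np.polyfit(vv-.1212,q[:,2],1))
# fork top reference in same plane & bystanders before/after in the top view
im2,_=env.read_camera('top');a=np.load('top0.npz')['im']
df=cv2.absdiff(im2,a).max(2);print('cup diff',df[228:246,379:397].mean(),'shell/near', df[200:222,260:282].mean())
print(env.get_state()['clock'])
```

```text
49 0.1000749209068605 0.1376468302995082 slope,z0 [0.10814855 0.22955039]
cup diff 27.645061728395063 shell/near 11.179752066115702
24.95
```

Run:
```python
from h import *
p=env.camera_params('scene')
K=np.array([[p['fx'],0,p['cx']],[0,p['fy'],p['cy']],[0,0,1.]]);u=np.array([.9034,.4287,0]); v=np.array([-u[1],u[0],0])
def pr(U,V,Z):
    q=((u*U+v*V+[0,0,Z])-p['position'])@rot(p['orientation'])
    return ((cv2.projectPoints((q*[1,-1,-1])[None],np.zeros(3),np.zeros(3),K,np.array([p['k1'],0,0,0]))[0].ravel()-[110,185]+.5)*8-.5).round(0)
for n,Z in(('down',.2255),('flat',.2375)):
    print(n,[pr(.6235,V,Z).tolist() for V in(.166,.1392,.1212,.1032)])
print('arm top near inner/outer',pr(.70,.1602,.235),pr(.59,.1602,.235),'far',pr(.70,.0862,.235),pr(.59,.0862,.235))
im=env.read_camera('scene')[0]; z=cv2.resize(im[185:260,110:210],(800,600),interpolation=3)
h=cv2.cvtColor(z,cv2.COLOR_BGR2HSV);m=cv2.inRange(h,(8,80,80),(25,255,255));m[:,:380]=0;m[:,540:]=0;m[:200]=0;m[350:]=0
C=max(cv2.findContours(m,0,2)[0],key=cv2.contourArea);print(cv2.minAreaRect(C),cv2.fitLine(C,2,0,.01,.01).ravel())
```

```text
down [[344.0, 359.0], [412.0, 322.0], [456.0, 297.0], [500.0, 273.0]]
flat [[339.0, 325.0], [407.0, 288.0], [452.0, 264.0], [496.0, 240.0]]
arm top near inner/outer [197. 243.] [427. 361.] far [379. 150.] [611. 259.]
((461.10003662109375, 282.70001220703125), (38.01315689086914, 113.14503479003906), 63.43495178222656) [  0.8802351   -0.47453794 459.5        282.9       ]
```

```bash
python3 -c "
from workcell import env
print(env.hand_in(), env.get_state()['clock'])"
```

```text
the job is handed in; nothing more can be done
the job is handed in; nothing more can be done
```

The pail is hanging on the fork with the bail wire in both notches, and I handed the job in at about 25 s. I gripped the sleeve, raised the bail along its arc with the tool vertical, carried the pail level to the stand, lowered the wire into the notches by feel and released it. The gripper then backed off upward, touching nothing.

**Checks that agreed:**
- The pail's weight (about 6 N) came off the wrist with the wire at about 0.225 m, against 0.2255 m when fully settled.
- In the last picture the wire passes through the near notch. The sleeve lies parallel to a level line between the notches, centred between the arms to about 1 mm.

**Checks that disagreed or fell short:**
- **Wire height:** the camera puts the sleeve at about 0.230 m. The same method read 2–4 mm high earlier, so I trusted the wrist-force reading.
- **Sleeve tilt:** a first rough fit suggested the sleeve tilted about 6°. A second fit showed it level.
- **Force while raising the bail:** I pressed along the bail with up to about 15 N for a moment, and corrected it. The pail did not visibly move, but the arm hid part of the view.
- **Side force at the fork:** the wire pressed on a notch flank with about 5 N before I shifted it.
- **Cup and shell:** my before-and-after comparison of these was inconclusive because of shadows. I felt no contact with either, and never identified the shell for certain in the images.

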